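# Fold the bifold guard away from the welding chuck

## Task

The two-panel folding guard in front of the chuck is standing half open. Push its free end post along its rail to the fixed post at the other end, until the two panels are folded flat against each other, and leave it there. Do not move or tip the loose flanged bush standing on the plate.

Things in the scene. Friction and masses are not known exactly. Their poses are not given: they have to be found in the camera images.
- guard_a (a joint): Fold angle (rad) of the bifold guard: 0 = its 2 panels in line along the rail; 1.57 (stop) = folded face to face, square to the rail. Starts 0.4 to 0.8. Panels: grey, upright, each 120 mm long, 8 thick, z 0.033 to 0.118, geared together; their middle hinge bulges towards the robot. A few newtons on the free post move it; it stays where left. A one-piece grey screen nearby is not part of it.
- guard_lead (a point): Centre of the top of the free end post: round, steel, 18 mm in diameter, z 0.032 to 0.121, at the guard's left end seen from the robot. Slides only along a low dark rail (top z 0.030), straight to the fixed post: centre distance 0.24*cos(angle) + 0.018*sin(angle) m, so 0.018 (posts touching) when folded. Free space for 70 mm beyond it along the rail line.
- guard_pivot (a point): Centre of the top of the fixed end post, like the free one, at the guard's right end. Axes: y along the rail to the free post, x from the rail away from the robot to the chuck (100 mm across, top z 0.098, axis 102 mm from the rail line), z up. All stand on a fixed aluminium plate (280 x 400 mm, top z 0.020), turned up to 0.4 rad.
- flange: Loose steel flanged bush, a bystander: disc 52 mm in diameter and 10 mm high with a 30 mm hub, 42 mm high in all, upright on the plate behind the left part of the rail, its axis 100 to 120 mm from the rail line. Origin at the centre of its underside, z up.

How it is judged:
By the outcome, as a careful person would: the job done as asked, in the order asked, and still so for the second after the job is handed in, with the robot touching nothing.
It also fails if it takes over 29 s, if anything falls off the work surface, if the arm or the gripper's body presses on something with over 40 N, if the wrist force passes 120 N, or if a joint passes its speed limit or range.

## Robot

A 6-joint arm with a two-finger parallel gripper is mounted at the origin on the work surface. World frame = base frame: x ahead of the robot, y to its left, z up, the work surface at z = 0. Lengths are in mm, angles in rad, forces in N, time in s.
With the tool pointing down it reaches from about 400 to 925 mm from the base axis. Payload 12.5 kg.
Tool frame: the origin (TCP) lies midway between the tips of the shut fingers; the grasp point (between the pads) lies 19 mm behind it (env.tcp_to_grasp is the distance from the TCP to the grasp point, in mm); z points along the fingers, y is the line along which they close (so a half turn about z gives the same grasp; the last joint's range is limited). The gripper opens to 95 mm and grips with 3 to 60 N. Pads are 20 mm wide; open, the fingers measure 119 mm over their backs; the gripper's body (75 mm by 180 mm) begins 59 mm behind the grasp point.
Start: joints at [1.166, 0.491, 1.559, -0, 1.092, -0.106], TCP at [183.966, 597.33, 214.661] pointing down, gripper open.
Joint ranges: [-3.1, 3.1], [-0.84, 2.19], [0.05, 2.79], [-1.13, 4.28], [0.06, 2.93], [-2.69, 2.69]. Speed limits (rad/s): [2.22, 2.22, 2.79, 3.14, 3.14, 3.14].

## Interface

Orientations are given as [roll, pitch, yaw] about the fixed x, y, z axes, in that order (R = Rz(yaw) Ry(pitch) Rx(roll)).
In Python, from cell import env gives the robot as it stands. The module is installed in compiled form; this text tells all that it offers.
- The arm moves only by the tool step_arm, never from a script. Its argument "plan" is a list that holds one entry, the list of rows, each a list of 5 numbers: the shift along the tool's x, y, z in mm, then the turn about the tool's z in degrees, then the opening, from -1 (shut) to 1 (fully open). A call has 1 to 8 rows; each row is the pose to reach, as a shift and turn from the pose commanded when the call began, along the tool's axes at that moment; what a row does not reach only later rows make up. A row lasts 1/12 s, in which the tool goes at most 41.7 mm and 7.16 degrees, less where a joint would pass 70% of its speed; a pose out of reach is approached as far as the arm can. A call with a gripper value outside its range is refused whole. The fingers move at their own pace and stop on an object; the grip force is fixed at half the most. Time passes only in rows, so rows that repeat a pose let the fingers close. It gives the time, the measured TCP pose, the force, the opening and the grip force at its end, in the units of the state.
- env.state(): the state, without advancing time (a new reading comes with each control period).
- env.read_camera(name): name is "scene" or "top"; returns the picture (400x640x3 uint8, blue, green, red); there is no depth.
- env.get_calibration(name): a dict with "K" (3x3 intrinsics, pixels), "extrinsics" (4x4, takes a point from world to camera coordinates). Camera axes: x right, y up, looking along -z (the intrinsics and any distortion apply to the point x, -y, -z); pixel columns grow to the right and rows downward; lengths in mm; the calibration is good to about 2 mm. A picture is of the moment at which its call begins. get_calibration takes no time and is no camera call.
- env.job_done(): hands the job in; it is judged then, once.
The state is a dict: "t": time; "joints": joint angles; "qvel": joint speeds; "tau": joint torques, N m; "eef_pos": TCP position; "tcp_rot": TCP orientation; "ft_force": force on the tool from outside, world axes, zero at the start; "moment": the same for the moment, N m; "opening": opening from 0.0 (shut) to 1.0 (fully open); "grip_force": force on a finger pad.
Only numpy, scipy, OpenCV 4.12 (cv2) and the standard library are available. Lean on these libraries where they do the work, as an engineer would, in place of code of your own. Each camera call takes 0.05 s, during which the arm holds its last target. There are 200 camera calls.

## Working session

There is one attempt and no reset: what is moved stays moved. The work goes in short steps, Python scripts to look and compute and a tool call to move; the robot and the scene stay as the last step left them, time stands still between calls to the robot, and variables do not carry over. Pictures are saved under pics/ and viewed, at most 10 in all, crops included, and the job is handed in when it is done.

Besides the shell and the picture viewer there is one more tool, called after ">>>" as name([rows], argument=value, ...), one row to a line, values as JSON. step_arm: Moves the arm, as the interface text tells. Its arguments: {"type":"object","properties":{"plan":{"type":"array"}},"required":["plan"]}

```bash
mkdir -p pics
python3 - <<'E'
from cell import env
import cv2
for n in("scene","top"):
    cv2.imwrite(f"pics/{n}0.png",env.read_camera(n)); c=env.get_calibration(n); print(c)
print(env.state())
E
```

```text
{'K': array([[456.95343453,   0.        , 315.88837183],
       [  0.        , 456.95343453, 194.15580288],
       [  0.        ,   0.        ,   1.        ]]), 'extrinsics': array([[-7.05261667e-01,  7.08888785e-01, -9.09238667e-03,
         3.84637282e+02],
       [-6.13837606e-01, -6.04179751e-01,  5.08104538e-01,
         3.63046942e+02],
       [ 3.54696173e-01,  3.63927902e-01,  8.61247414e-01,
        -1.08402973e+03],
       [ 0.00000000e+00,  0.00000000e+00,  0.00000000e+00,
         1.00000000e+00]])}
{'K': array([[433.69558828,   0.        , 320.10854436],
       [  0.        , 433.69558828, 199.30144161],
       [  0.        ,   0.        ,   1.        ]]), 'extrinsics': array([[-1.83670993e-02, -9.99824889e-01,  3.58338091e-03,
         4.65422421e+01],
       [ 9.81305528e-01, -1.73399328e-02,  1.91673649e-01,
        -6.06535094e+02],
       [-1.91577949e-01,  7.03688044e-03,  9.81452175e-01,
        -6.37986624e+02],
       [ 0.00000000e+00,  0.00000000e+00,  0.00000000e+00,
         1.00000000e+00]])}
{'t': 0.1, 'joints': array([ 1.16642932e+00,  4.91493749e-01,  1.55937058e+00, -2.11953581e-05,
        1.09170483e+00, -1.05631591e-01]), 'qvel': array([-0.00097025, -0.00180758, -0.00016612, -0.00122228,  0.0005372 ,
        0.00017461]), 'tau': array([ 2.73419777e-03, -6.13625479e+01, -2.58604449e+01,  6.94565987e-02,
        4.69378126e-02, -2.12456638e-05]), 'eef_pos': array([183.86476511, 597.1256294 , 214.12979459]), 'tcp_rot': array([-3.14061961e+00, -8.42637117e-05,  2.84286697e+00]), 'ft_force': array([ 0.00605398, -1.02126913, -0.16934205]), 'moment': array([0.02267048, 0.01931238, 0.00627258]), 'grip_force': 0.0, 'opening': 0.9980605936075545}
```

View pics/scene0.png

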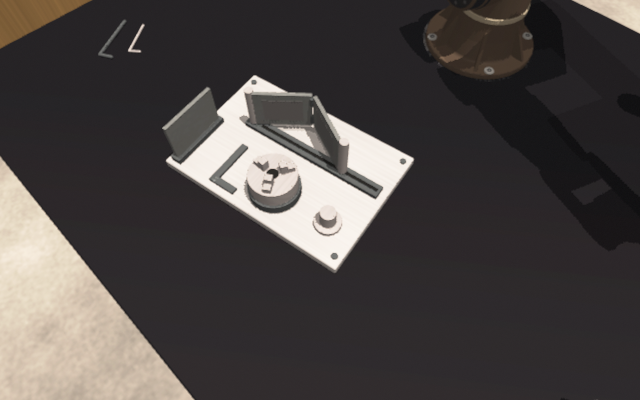

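View pics/top0.png

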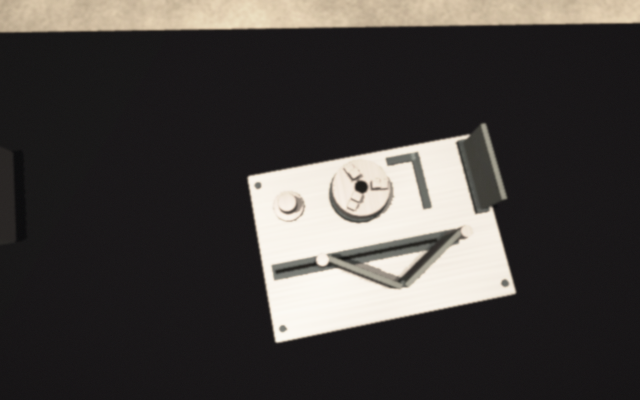

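The scene view shows the free post top near (343,141) and the pivot near (250,91). The top view shows the free post at (322,260), the pivot at (466,231), the hinge at (404,285), the flange at (289,203) and the chuck at (361,187). I'll triangulate these points and view enlarged crops to check them.

```bash
cat > h.py <<'E'
from cell import env
import cv2, numpy as np
def ray(n,p):
    c=env.get_calibration(n);E=c["extrinsics"];K=c["K"]
    v=np.linalg.inv(K)@[p[0],p[1],1]; v=np.array([v[0],-v[1],-v[2]])
    R=E[:3,:3];return -R.T@E[:3,3], R.T@v
def onz(n,p,z):
    o,d=ray(n,p);return o+d*(z-o[2])/d[2]
def tri(ps,pt):
    o1,d1=ray("scene",ps);o2,d2=ray("top",pt)
    s=np.linalg.lstsq(np.c_[d1,-d2],o2-o1,rcond=None)[0]
    a,b=o1+s[0]*d1,o2+s[1]*d2
    return (a+b)/2,np.linalg.norm(a-b)
def proj(n,P):
    c=env.get_calibration(n);E=c["extrinsics"];q=E[:3,:3]@P+E[:3,3];q=c["K"]@[q[0],-q[1],-q[2]];return q[:2]/q[2]
E
python3 - <<'E'
from h import *
for k,a,b in(("lead",(343,141),(322,260)),("piv",(250,90),(466,231)),("flange",(328,211),(289,201))):
    P,e=tri(a,b);print(k,P.round(1),round(e,1), onz("top",b,62 if k=="flange" else 121).round(1),onz("scene",a,62 if k=="flange" else 121).round(1))
print("hinge",onz("top",(404,285),118).round(1))
t=cv2.imread("pics/top0.png")[180:310,270:490];s=cv2.imread("pics/scene0.png")[60:240,220:400]
t=cv2.resize(t,None,fx=3,fy=3,interpolation=cv2.INTER_CUBIC);cv2.imwrite("pics/tc.png",t)
cv2.imwrite("pics/sc.png",cv2.resize(s,None,fx=3,fy=3,interpolation=cv2.INTER_CUBIC))
E
```

```text
lead [508.4  33.4 119.5] 3.8 [507.2  35.  121. ] [510.4  32.6 121. ]
piv [ 544.6 -173.2  119.7] 1.3 [ 544.9 -173.3  121. ] [ 545.1 -171.4  121. ]
flange [604.   86.5  61.5] 2.8 [604.7  85.3  62. ] [603.4  87.9  62. ]
hinge [470.2 -80.2 118. ]
```

View pics/tc.png

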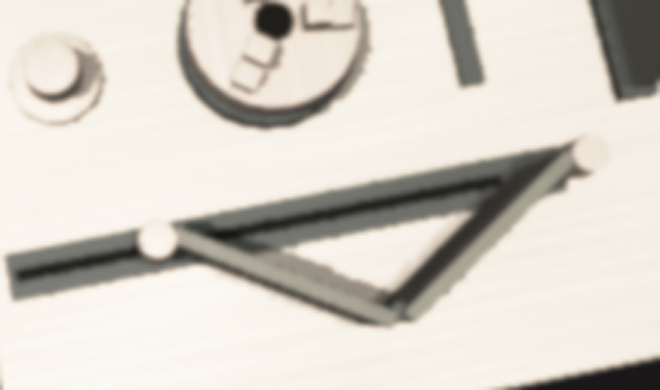

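View pics/sc.png

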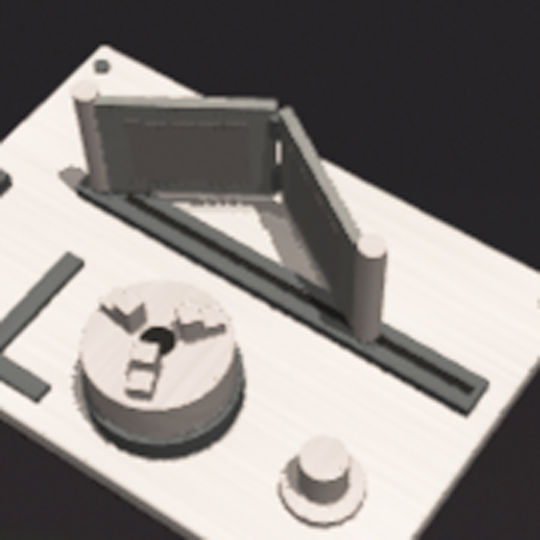

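The posts come out at lead (509,34) and pivot (545,-173), about 210 mm apart, which gives an angle near 0.59. The flange is at (604,86), clear of the rail. I'll push the post from its free side with the fingers shut. First I'll go about halfway, turning the tool so its y axis lies along the rail.

>>> step_arm([
  [[-30, -26, 0, -4, -1], [-60, -52, 0, -8, -1], [-90, -78, 0, -12, -1], [-120, -104, 0, -16, -1], [-150, -130, 0, -20, -1], [-180, -156, 0, -24, -1], [-205, -182, 0, -27, -1], [-229, -204, 0, -27, -1]],
])

```text
t: 0.77
eef_pos: [343.1, 332.9, 214.5]
tcp_rot: [-3.141, -0.0, -2.966]
ft_force: [1.4, 1.2, 0.6]
opening: 0.497
grip_force: 0.0
```

>>> step_arm([
  [[-14, -36, 0, 0, -1], [-28, -72, 0, 0, -1], [-42, -108, 0, 0, -1], [-56, -144, 0, 0, -1], [-70, -180, 0, 0, -1], [-84, -216, 0, 0, -1], [-98, -252, 0, 0, -1], [-111, -282, 0, 0, -1]],
])

```text
t: 1.43
eef_pos: [501.3, 73.8, 214.5]
tcp_rot: [-3.142, -0.0, -2.97]
ft_force: [-0.5, 0.6, -0.2]
opening: 0.007
grip_force: 0.0
```

>>> step_arm([
  [[0, 0, 10, 0, -1], [0, 0, 20, 0, -1], [0, 0, 30, 0, -1], [0, 0, 30, 0, -1]],
])

```text
t: 1.77
eef_pos: [499.0, 77.0, 182.5]
tcp_rot: [3.141, -0.004, -2.968]
ft_force: [-0.3, 0.4, 0.4]
opening: 0.0
grip_force: 0.0
```

Run:
```python
from h import *
s=env.state();print(s["t"],s["eef_pos"],s["tcp_rot"],s["opening"],s["ft_force"])
a=env.read_camera("scene")[20:240,200:460];b=env.read_camera("top")[140:340,220:500]
cv2.imwrite("pics/c2.png",np.vstack([cv2.resize(a,(600,300))[:, :],cv2.resize(b,(600,300))]))
```

```text
1.7667 [498.95061847  76.99093632 182.45680079] [ 3.14083316 -0.00362794 -2.96822813] 0.0001799789952488736 [-0.29325791  0.40635064  0.44405971]
```

View pics/c2.png

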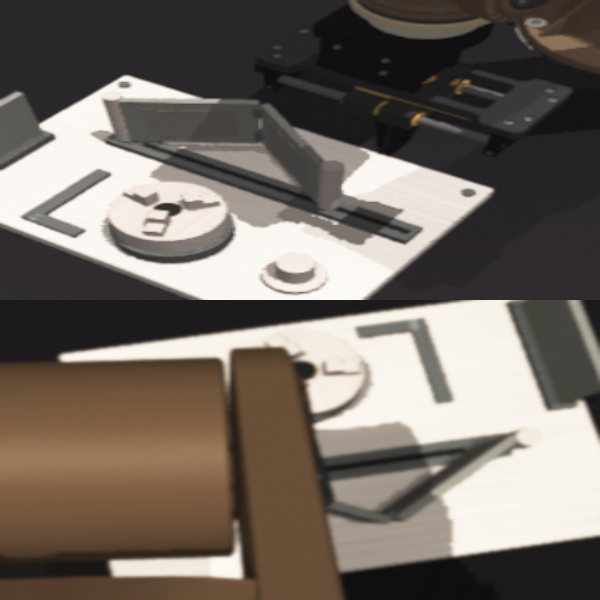

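The view shows shut fingers hanging beyond the free post, at about (385,150) in the crop, with the post at (330,165). The way down is clear.

>>> step_arm([
  [[0, 0, 25, 0, -1], [0, 0, 50, 0, -1], [0, 0, 75, 0, -1], [0, 0, 95, 0, -1], [0, 0, 107, 0, -1], [0, 0, 107, 0, -1], [0, 0, 107, 0, -1]],
])

```text
t: 2.45
eef_pos: [500.4, 76.8, 77.9]
tcp_rot: [3.141, -0.0, -2.968]
ft_force: [0.3, 0.0, 0.3]
opening: 0.003
grip_force: 0.0
```

Run:
```python
from h import *
s=env.state();print(s["t"],s["eef_pos"],s["tcp_rot"],s["ft_force"],proj("scene",s["eef_pos"]))
a=env.read_camera("scene")[40:260,200:460]
cv2.imwrite("pics/c3.png",cv2.resize(a,(650,550)))
```

```text
2.45 [500.43668559  76.84399773  77.86576946] [ 3.14143238e+00 -4.22981472e-04 -2.96803623e+00] [0.31373336 0.00048177 0.27074941] [364.01314168 166.56601549]
```

View pics/c3.png

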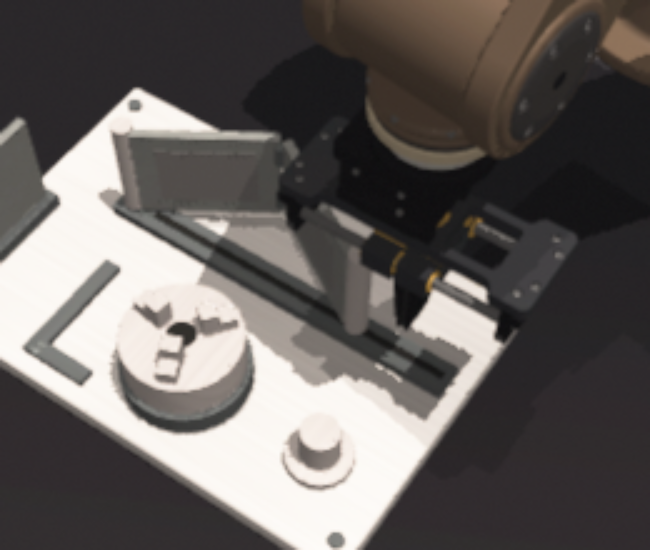

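The fingers, at about (405,310) in the crop, are in line with the rail behind the post at (355,290), and off by about 1 mm laterally. The full push needs about 215 mm, so I'll go gently.

>>> step_arm([
  [[0, -8, 0, 0, -1], [0, -16, 0, 0, -1], [0, -24, 0, 0, -1], [0, -32, 0, 0, -1], [0, -40, 0, 0, -1], [0, -48, 0, 0, -1], [0, -56, 0, 0, -1], [0, -64, 0, 0, -1]],
])

```text
t: 3.17
eef_pos: [511.6, 12.2, 77.6]
tcp_rot: [3.141, -0.0, -2.969]
ft_force: [0.9, 2.0, 1.1]
opening: 0.007
grip_force: 0.8
```

>>> step_arm([
  [[0, -8, 0, 0, -1], [0, -16, 0, 0, -1], [0, -24, 0, 0, -1], [0, -32, 0, 0, -1], [0, -40, 0, 0, -1], [0, -48, 0, 0, -1], [0, -56, 0, 0, -1], [0, -64, 0, 0, -1]],
])

```text
t: 3.83
eef_pos: [522.6, -50.7, 77.6]
tcp_rot: [3.142, 0.0, -2.969]
ft_force: [1.2, 1.2, -0.7]
opening: 0.003
grip_force: 0.6
```

>>> step_arm([
  [[0, -8, 0, 0, -1], [0, -16, 0, 0, -1], [0, -24, 0, 0, -1], [0, -32, 0, 0, -1], [0, -40, 0, 0, -1], [0, -48, 0, 0, -1], [0, -56, 0, 0, -1], [0, -64, 0, 0, -1]],
])

```text
t: 4.5
eef_pos: [533.6, -113.8, 77.6]
tcp_rot: [3.141, 0.0, -2.969]
ft_force: [0.5, 0.4, 0.6]
opening: 0.003
grip_force: 0.5
```

>>> step_arm([
  [[0, -3, 0, 0, -1], [0, -6, 0, 0, -1], [0, -9, 0, 0, -1], [0, -11, 0, 0, -1], [0, -13, 0, 0, -1], [0, -15, 0, 0, -1], [0, -16, 0, 0, -1], [0, -17, 0, 0, -1]],
])

```text
t: 5.17
eef_pos: [536.4, -129.7, 77.6]
tcp_rot: [3.141, 0.0, -2.969]
ft_force: [0.6, 0.7, 0.2]
opening: 0.005
grip_force: 0.3
```

>>> step_arm([
  [[0, -0.5, 0, 0, -1], [0, -1, 0, 0, -1], [0, -1.5, 0, 0, -1], [0, -2, 0, 0, -1]],
])

```text
t: 5.5
eef_pos: [536.7, -131.6, 77.6]
tcp_rot: [3.141, 0.0, -2.969]
ft_force: [0.5, 1.3, 0.4]
opening: 0.003
grip_force: 0.3
```

Run:
```python
from h import *
s=env.state();print(s["t"],s["eef_pos"],s["ft_force"])
a=env.read_camera("scene")[40:260,200:460]
cv2.imwrite("pics/c4.png",cv2.resize(a,(650,550),interpolation=cv2.INTER_CUBIC))
```

```text
5.5 [ 536.70593602 -131.63497563   77.62048181] [0.52075257 1.31568717 0.38778997]
```

View pics/c4.png

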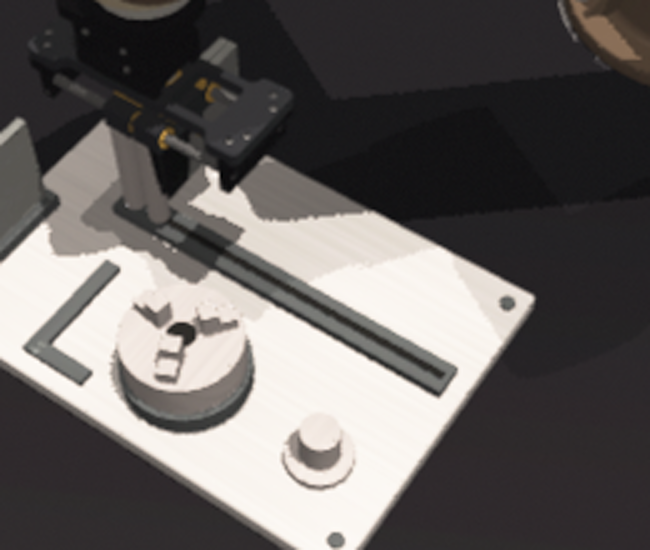

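The posts, at about (125,180) and (155,190), are almost touching. I'll creep on until the force shows the stop.

>>> step_arm([
  [[0, -1, 0, 0, -1], [0, -2, 0, 0, -1], [0, -3, 0, 0, -1], [0, -3, 0, 0, -1]],
])

```text
t: 5.88
eef_pos: [537.3, -134.8, 77.6]
tcp_rot: [-3.142, 0.0, -2.969]
ft_force: [0.6, 0.3, 0.3]
opening: 0.002
grip_force: 0.1
```

>>> step_arm([
  [[0, -0.7, 0, 0, -1], [0, -1.4, 0, 0, -1], [0, -2, 0, 0, -1], [0, -2, 0, 0, -1]],
])

```text
t: 6.22
eef_pos: [537.6, -136.7, 77.6]
tcp_rot: [3.142, 0.0, -2.969]
ft_force: [1.2, 0.4, 0.1]
opening: 0.002
grip_force: 0.2
```

>>> step_arm([
  [[0, -0.5, 0, 0, -1], [0, -1, 0, 0, -1], [0, -1.5, 0, 0, -1], [0, -1.5, 0, 0, -1]],
])

```text
t: 6.55
eef_pos: [537.8, -138.0, 77.6]
tcp_rot: [3.141, -0.0, -2.969]
ft_force: [0.1, 2.2, 1.2]
opening: 0.007
grip_force: 1.1
```

>>> step_arm([
  [[0, -0.5, 0, 0, -1], [0, -1, 0, 0, -1], [0, -1.5, 0, 0, -1], [0, -1.5, 0, 0, -1]],
])

```text
t: 6.88
eef_pos: [537.8, -138.4, 77.6]
tcp_rot: [3.14, -0.001, -2.969]
ft_force: [0.7, 11.0, 2.1]
opening: 0.008
grip_force: 5.5
```

Run:
```python
from h import *
s=env.state();print(s["t"],s["eef_pos"],s["ft_force"])
a=env.read_camera("scene")[60:150,220:320]
cv2.imwrite("pics/c5.png",cv2.resize(a,(600,540),interpolation=cv2.INTER_CUBIC))
```

```text
6.8833 [ 537.81653367 -138.35445558   77.55278338] [ 0.6921524  10.99663092  2.08611927]
```

View pics/c5.png

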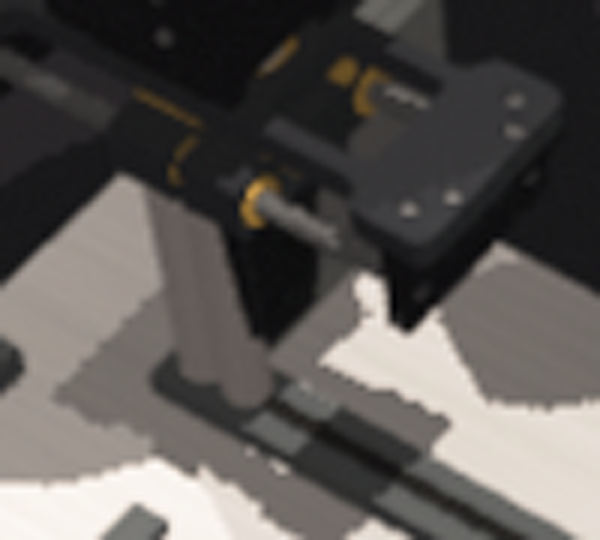

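The posts, at about (190,300) and (235,330), touch, and the force rose to 11 N against the stop. One small extra press, then back off and rise.

>>> step_arm([
  [[0, -0.5, 0, 0, -1], [0, -1, 0, 0, -1], [0, -1, 0, 0, -1], [0, -1, 0, 0, -1]],
])

```text
t: 7.27
eef_pos: [537.8, -138.5, 77.5]
tcp_rot: [3.139, -0.001, -2.969]
ft_force: [0.9, 17.0, 3.1]
opening: 0.003
grip_force: 8.4
```

>>> step_arm([
  [[0, 2, 0, 0, -1], [0, 7, 0, 0, -1], [0, 15, 0, 0, -1], [0, 25, 0, 0, -1], [0, 25, -20, 0, -1], [0, 25, -45, 0, -1], [0, 25, -70, 0, -1], [0, 25, -100, 0, -1]],
])

```text
t: 7.93
eef_pos: [533.2, -115.0, 178.0]
tcp_rot: [3.141, -0.002, -2.969]
ft_force: [0.5, 0.1, 0.3]
opening: 0.002
grip_force: 0.0
```

>>> step_arm([
  [[20, 20, -10, 0, -1], [40, 50, -10, 0, -1], [60, 80, -10, 0, -1], [70, 110, -10, 0, -1], [80, 140, -10, 0, -1], [80, 170, -10, 0, -1], [80, 200, -10, 0, -1], [80, 230, -10, 0, -1]],
])

```text
t: 8.6
eef_pos: [414.7, 98.6, 187.8]
tcp_rot: [-3.142, 0.001, -2.969]
ft_force: [1.0, 0.0, -0.0]
opening: 0.004
grip_force: 0.0
```

Run:
```python
from h import *
s=env.state();print(s["t"],s["eef_pos"],s["ft_force"])
a=env.read_camera("scene")[60:240,200:400];b=env.read_camera("top")[110:350,230:530]
cv2.imwrite("pics/c6.png",np.hstack([cv2.resize(a,(400,360)),cv2.resize(b,(400,360))]))
```

```text
8.6 [414.68637734  98.55437301 187.82650712] [ 0.9867179   0.03646993 -0.00152714]
```

View pics/c6.png

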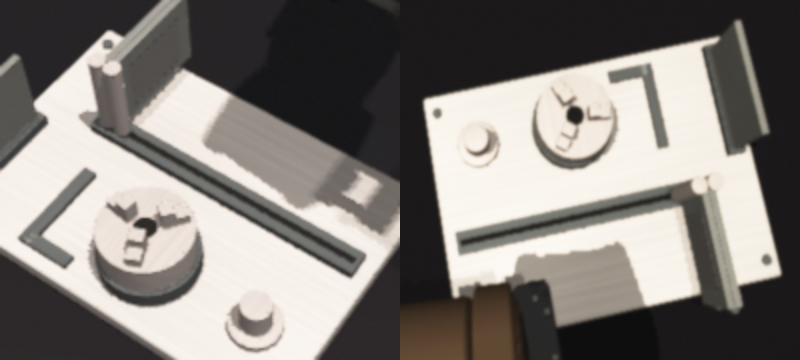

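The posts touch, at (97,60) and (112,68) in the scene crop, and the panels lie flat together, square to the rail. The bush is upright in the same place, and the arm is clear of everything. I'll hand it in.

```bash
python3 -c "
from cell import env
print(env.job_done())"
```

```text
the job is handed in; nothing more can be done
None
```

The guard is folded flat with its posts touching, the flanged bush is where it was, and the job was handed in at about 8.7 s with the arm clear; the hand-in call returned no verdict.

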